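# Trial spin of the inoculating turntable, stopped on its start line

## Robot

A 7-joint arm with a two-finger parallel gripper is mounted at the origin on the work surface. World frame = base frame: x ahead of the robot, y to its left, z up, the work surface at z = 0. Lengths are in m, angles in degrees, forces in N, time in s.
With the tool pointing down it reaches from about 0.4 to 0.85 m from the base axis. Payload 6.9 kg.
Tool frame: the origin (TCP) lies midway between the tips of the shut fingers; the grasp point (between the pads) lies 19 mm behind it; z points along the fingers, y is the direction in which the jaws open and shut (so a half turn about z gives the same grasp; the last joint's range is limited). The gripper opens to 85 mm and grips with 20 to 120 N. Pads are 22 mm wide; open, the fingers measure 114 mm over their backs; the gripper's body (76 mm by 85 mm) begins 54 mm behind the grasp point. The pads swing forward as they close: fully open they stand 13 mm farther back than shut.
Start: joints at [-60.705, 29.078, -13.613, 85.955, 7.202, 65.827, -8.869], TCP at [0.247, 0.574, 0.231] pointing down, gripper open.
Joint ranges: [-176.47, 176.47], [-13.61, 117.27], [-81.72, 77.17], [0.22, 143.17], [-87.28, 267.28], [10, 112.55], [-165.47, 165.47]. Speed limits (degrees/s): [136.94, 136.94, 180, 180, 180, 180, 180].

## Interface

Orientations are given as [roll, pitch, yaw] about the fixed x, y, z axes, in that order (R = Rz(yaw) Ry(pitch) Rx(roll)).
In Python, from cell import * gives the robot as it stands. The module is installed in compiled form; this text tells all that it offers.
- The arm moves only by the tool apply_moves, never from a script. Its argument "series" is a list that holds one entry, the list of rows, each a list of 7 numbers: the turn, a rotation vector about the tool's x, y, z in degrees, then the shift along the tool's x, y, z in mm, then the closure, from 0 (fully open) to 1 (shut). In form: [[[ax, ay, az, tx, ty, tz, claw], ...]]. A call has 1 to 20 rows; each row is the pose to reach, as a shift and turn from the pose commanded when the call began, along the tool's axes at that moment; what a row does not reach only later rows make up. A row lasts 1/12 s, in which the tool goes at most 41.7 mm and 7.16 degrees, less where a joint would pass 70% of its speed; a pose out of reach is approached as far as the arm can. A call with a gripper value outside its range is refused whole. The fingers move at their own pace and stop on an object; "force" is the grip in N (left out, the last holds). Time passes only in rows, so rows that repeat a pose let the fingers close. It gives the time, the measured TCP pose, the force and the opening at its end, in the units of the state.
- observe(): the state, without advancing time (a new reading comes with each control period).
- snapshot(name): name is "scene" or "side" or "wrist"; returns a dict with "img" (420x560x3 uint8, blue, green, red), "range_z" (420x560 float32, m along the optical axis (not along the pixel's ray), 0 where there is no reading), "camera_matrix" (3x3 intrinsics, pixels), "rvec" (rotation vector, rad) and "tvec" (3), from world to camera coordinates, as OpenCV has them; the wrist camera has in their place "T_tool_cam" (4x4, takes a point from camera to tool coordinates, whose origin is the TCP and whose axes are the flange's). Camera axes: x right, y down, z forward; pixel columns grow to the right and rows downward; lengths in m; the calibration is good to about 2 mm. The wrist camera is an equidistant fisheye: a pixel r from the principal point sees the ray r / f radians off the axis. A picture is of the moment at which its call begins: read the wrist's pose just before it.
- close_job(): hands the job in, once; it reports no verdict.
Trained networks look in the newest picture that a camera, given by its name, has taken for a name from the list of things; names that differ only in an ending like _2 or _b are one class to them, and where a whole thing is asked for, a point or a joint stands for the part that bears it (a point fixed in the world has none). Each returns a list of dicts, best first, with "conf" (0 to 1); they miss things now and then, are a little off and sometimes report something else, mostly with a low value. They report only what shows in the picture. A call takes as long as a camera call. They do not tell look-alikes from the thing itself.
- silhouettes(camera, thing): "region" (420x560 bool, what is visible of it) and "box" ([left, top, right, bottom] in pixels, round what is visible of it).
The state is a dict: "t": time; "qpos": joint angles; "qvel": joint speeds; "effort": joint torques, N m; "position": TCP position; "eef_rot": TCP orientation; "ft_force": force on the tool from outside, world axes, zero at the start; "moment": the same for the moment, N m; "grip_width": opening from 0.0 (shut) to 1.0 (fully open).
Only numpy, scipy, OpenCV 4.12 (cv2) and the standard library are available. Lean on these libraries where they do the work, as an engineer would, in place of code of your own. Each camera call takes 0.05 s, during which the arm holds its last target.

## Task

Give the inoculating turntable its trial spin before plating: flick the disc round with a fingertip, let it run freely until its start line has gone past the pointer at least once, and on a later pass, while it still turns, brake the disc with a fingertip so that it stops with the start line at the pointer. Do not let it come to rest elsewhere (a near miss may be eased onto the mark under the finger), and leave it standing there, the line within the pointer's width, with your finger away. Pinch and lift nothing, do not touch the Petri dish, which must stay seated between its clips, and leave the other things on the bench where they are.

Things in the scene. Friction and masses are not known exactly. Their poses are not given: they have to be found in the camera images.
- turntable: Inoculating turntable, fixed to the bench; origin on the bench on the spindle axis, z up. Grey cast foot 124 mm across, a column, and on it a free-running disc. A steel pointer bracket 16 mm wide rises from the foot on the origin's -x side to the disc's rim, 82 to 112 mm from the axis, its end 1 mm below the disc's upper face, with a bright line along its middle.
- pointer (a point): The inner end of the pointer: 81 mm from the spindle axis along the turntable's -x, 66 mm above the bench.
- hub (a point): Point on the spindle axis in the plane of the disc's upper face, 66 mm above the bench. The disc is aluminium, 160 mm across, 8 mm thick, 0.6 to 0.95 kg. Its outer band, 63 to 80 mm from the axis, is bare and flat: a fingertip pressed on it holds, brakes or drags the disc.
- disc (a joint): Angle of the disc on its ball bearing, rad: no stops, counted on over full turns (not wrapped), growing anticlockwise seen from above. The start line is at the pointer at 0 and at every multiple of 2 pi; it starts between 0.7 and 5.6. Left alone the turning disc loses about 0.4 to 0.9 rad/s each second.
- start_line (a point): Outer end of the start line on the disc, 79 mm from the axis, on the upper face: a dark engraved radial line 5 mm wide, 26 mm long, running on down the disc's edge. There is only one.
- dish_seat (a point): Point on the disc's upper face on its axis, where the dish's underside rests. Three steel clips hold the dish, 60, 180 and 300 degrees anticlockwise from the start line, each 46.5 to 62.5 mm from the axis and up to 14 mm wide.
- nut1 (a point): Top of the upright thumb nut on the clip 60 degrees anticlockwise from the start line: a knurled steel nut 9 mm thick, 56 mm from the axis, its top 15 mm above the disc's face. A fingertip pushing it sideways drives the disc round.
- nut2 (a point): Top of the same kind of nut on the clip opposite the start line (180 degrees).
- nut3 (a point): Top of the same kind of nut on the clip 300 degrees anticlockwise from the start line.
- dish: Closed Petri dish, 90 mm across, 15 mm high, loose between the three clips with about 1 mm of play; origin at the centre of its underside; it turns along with the disc.
- spreader: Bystander: steel spreading rod, 6 mm thick, an L 140 mm long with a 35 mm foot, lying flat.
- marker: Bystander: marker pen, 127 mm long, 17 mm thick, lying flat.
- plates: Bystander: stack of two spare closed Petri dishes, 90 mm across, 31 mm high; origin at its underside.
- tube_rack: Bystander: white rack of microtubes, 70 x 130 mm, 46 mm high; origin at its underside.
- reagent: Bystander: brown reagent bottle, 60 mm across, 115 mm high; origin at its underside.
- flask: Bystander: conical flask, 84 mm across, 105 mm high; origin at its underside.
- tip_box: Bystander: closed box of pipette tips, 85 x 122 mm, 60 mm high; origin at its underside.
- pipette: Bystander: micropipette, 240 mm long, 25 mm thick, lying on its side.
Not all that is in view belongs to the job. Leave any blue look-alike of the turntable alone.

How it is judged:
By the outcome, as a careful person would: the job done as asked, in the order asked, and still so for the second after the job is handed in, with the robot touching nothing.
It also fails if it takes over 64 s, if anything falls off the work surface, if the arm or the gripper's body presses on something with over 40 N, if the wrist force passes 120 N, or if a joint passes its speed limit or range.

## Working session

There is one attempt and no reset: what is moved stays moved. The work goes in short steps, Python scripts to look and compute and a tool call to move; the robot and the scene stay as the last step left them, time stands still between calls to the robot, and variables do not carry over. Pictures are saved under pics/ and viewed, and the job is handed in when it is done.

Besides the shell and the picture viewer there is one more tool, called after "Emit:" by a JSON object that holds its "op" and its "data". apply_moves: Moves the arm, as the interface text tells. Its arguments: {"type":"object","properties":{"series":{"type":"array","items":{"type":"array","items":{"type":"array","items":{"type":"number"}}}},"force":{"type":"number"}},"required":["series"]}

```bash
mkdir -p pics; cat > h.py <<'E'
from cell import *
import numpy as np, cv2
def save(n,cam):
    s=snapshot(cam); cv2.imwrite(f'pics/{n}.png',s['img']); return s
def w2p(s,P):
    p,_=cv2.projectPoints(np.array(P,float).reshape(-1,1,3),s['rvec'],s['tvec'],s['camera_matrix'],None); return p.reshape(-1,2)
def p2w(s,u,v,d=None):
    R,_=cv2.Rodrigues(s['rvec']); K=s['camera_matrix']
    if d is None: d=s['range_z'][int(v),int(u)]
    c=np.linalg.inv(K)@np.array([u,v,1.])*d
    return R.T@(c-np.ravel(s['tvec']))
def p2plane(s,u,v,z):
    R,_=cv2.Rodrigues(s['rvec']); K=s['camera_matrix']
    r=R.T@np.linalg.inv(K)@np.array([u,v,1.]); o=-R.T@np.ravel(s['tvec'])
    return o+r*(z-o[2])/r[2]
E
python3 - <<'E'
from h import *
o=observe(); print(o)
for c in ['scene','side','wrist']:
    s=save(c+'0',c)
    for th in ['turntable','pointer','start_line','nut1','dish']:
        try:
            for r in silhouettes(c,th)[:3]: print(c,th,round(r['conf'],2),r['box'])
        except Exception as e: print(c,th,e)
    print({k:v for k,v in s.items() if k not in('img','range_z')})
E
```

```text
{'t': 0.0, 'qpos': array([-60.70572884,  29.12656954, -13.60904378,  86.00897271,
         7.20339845,  65.82619045,  -8.86910526]), 'qvel': array([-0.04140324,  0.00676519,  0.13759276, -0.03669602, -0.11453681,
        0.04023569,  0.00710997]), 'effort': array([-6.84078659e-04, -6.20597076e+01, -2.18682535e+00, -2.49651611e+01,
        1.26174526e-02,  1.22426514e-02, -8.80195415e-06]), 'position': array([0.24659215, 0.57375291, 0.23041683]), 'eef_rot': array([-1.79897298e+02,  2.97504209e-03,  1.56752187e+02]), 'ft_force': array([ 0.23150584, -0.39333938, -0.07824983]), 'moment': array([0.02334015, 0.01245226, 0.04244642]), 'grip_width': 0.9971449236027936}
scene turntable 0.77 [290.9, 121.3, 345.8, 174.2]
scene turntable 0.68 [242.8, 192.9, 307.6, 248.9]
scene turntable 0.2 [243.7, 196.1, 305.6, 240.7]
scene pointer 0.77 [242.5, 186.2, 305.8, 248.5]
scene pointer 0.61 [290.5, 121.4, 343.8, 172.9]
scene pointer 0.58 [395.4, 172.7, 449.0, 213.9]
scene start_line 0.89 [291.0, 123.8, 340.2, 162.0]
scene start_line 0.75 [248.0, 193.5, 307.8, 241.0]
scene nut1 0.86 [246.1, 194.9, 304.
[... 1247 characters left out ...]
0.56 [19.4, 251.4, 116.0, 355.9]
wrist pointer 0.78 [15.7, 251.7, 115.3, 355.8]
wrist start_line 0.84 [25.4, 284.0, 93.1, 354.1]
wrist nut1 0.56 [20.7, 282.2, 94.7, 355.2]
{'camera_matrix': array([[325.1922621 ,   0.        , 279.56982571],
       [  0.        , 325.1922621 , 210.70560612],
       [  0.        ,   0.        ,   1.        ]]), 'T_tool_cam': array([[-3.66374062e-05, -9.52267536e-01, -3.05264703e-01,
         7.80421065e-02],
       [ 9.99999821e-01,  1.47598182e-04, -5.80448231e-04,
         4.02555166e-04],
       [ 5.97798522e-04, -3.05264669e-01,  9.52267360e-01,
        -1.43274341e-01],
       [ 0.00000000e+00,  0.00000000e+00,  0.00000000e+00,
         1.00000000e+00]])}
```

View pics/scene0.png

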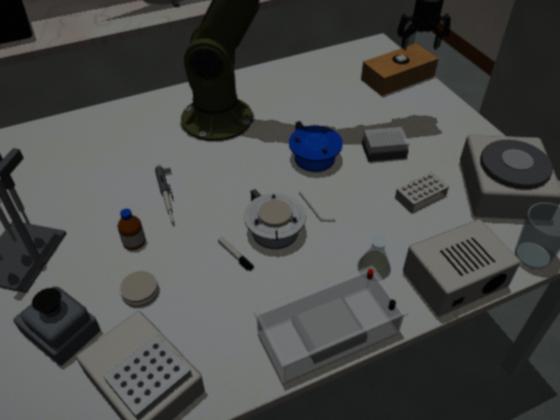

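View pics/side0.png

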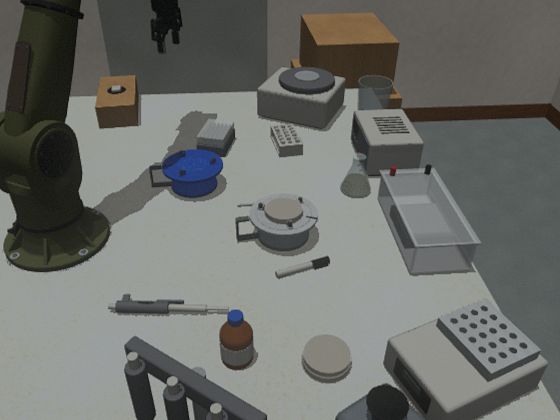

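View pics/wrist0.png

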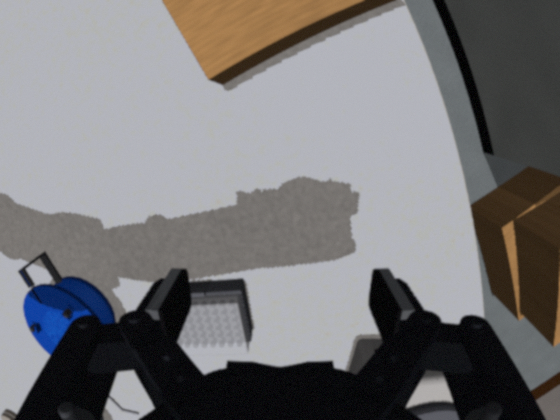

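```bash
python3 - <<'E'
import cv2
a=cv2.imread('pics/scene0.png')[170:270,220:330]; b=cv2.imread('pics/side0.png')[170:270,225:335]
cv2.imwrite('pics/z0.png',cv2.resize(cv2.hconcat([a[:, :110],b]),None,fx=3.6,fy=3.6,interpolation=cv2.INTER_CUBIC))
E
```

```text
(no output)
```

View pics/z0.png

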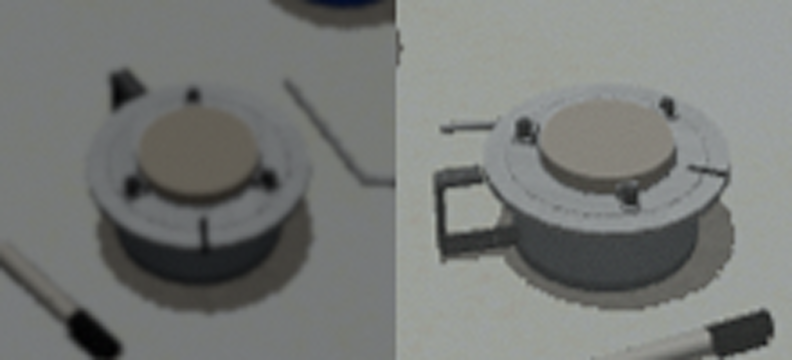

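```bash
cat >> h.py <<'E'
def cloud(s):
    R,_=cv2.Rodrigues(s['rvec']); K=s['camera_matrix']; d=s['range_z']
    v,u=np.mgrid[:d.shape[0],:d.shape[1]]
    c=np.stack([(u-K[0,2])/K[0,0]*d,(v-K[1,2])/K[1,1]*d,d],-1)
    return (c-np.ravel(s['tvec']))@R
def orth(s,c,z,half=0.13,n=520):
    # top-down rectified view of plane z; image right = +x, up = +y
    g=np.linspace(-half,half,n); X,Y=np.meshgrid(c[0]+g,c[1]-g)
    p=w2p(s,np.stack([X.ravel(),Y.ravel(),np.full(X.size,z)],-1)).reshape(n,n,2).astype(np.float32)
    return cv2.remap(s['img'],p[...,0],p[...,1],cv2.INTER_CUBIC)
E
python3 - <<'E'
from h import *
from scipy.optimize import least_squares
for c,u,v in [('scene',275,213),('side',282,209)]:
    s=save(c+'1',c); P=cloud(s); c0=p2w(s,u,v); print(c,c0)
    d=np.hypot(P[...,0]-c0[0],P[...,1]-c0[1]); m=(d<0.13)&(P[...,2]>0.058)&(P[...,2]<0.072)&(s['range_z']>0)
    Q=P[m]; print(len(Q),np.median(Q[:,2]))
    from numpy import array
    # circle: maximize points within: fit to hull
    rr=np.hypot(*(Q[:,:2]-c0[:2]).T); 
    h=cv2.convexHull((Q[rr<0.11][:,:2]*1e4).astype(np.float32)[:,None])[:,0]/1e4
    f=least_squares(lambda x:np.hypot(h[:,0]-x[0],h[:,1]-x[1])-x[2],[c0[0],c0[1],.08],loss='soft_l1',f_scale=.002); print('fit',f.x)
    o=orth(s,f.x,0.066); cv2.imwrite(f'pics/o_{c}.png',o)
    m=(d<0.17)&(P[...,2]>0.012)&(P[...,2]<0.064)&(s['range_z']>0)
    Q=P[m]; r=np.hypot(*(Q[:,:2]-f.x[:2]).T); q=Q[(r>0.09)&(r<0.125)]; print(len(q)); a=np.degrees(np.arctan2(q[:,1]-f.x[1],q[:,0]-f.x[0])); print(np.percentile(a,[0,5,25,50,75,95,100]).round(1))
a=cv2.imread('pics/o_scene.png');b=cv2.imread('pics/o_side.png'); cv2.imwrite('pics/o1.png',cv2.resize(cv2.hconcat([a,b]),(800,400)))
E
```

```text
scene [ 0.53499115 -0.03407037  0.08047567]
1479 0.06651162461253723
fit [ 0.5285535 -0.032009   0.0808928]
42
[-176.9 -175.4 -172.1 -169.7 -167.9  -76.   -65. ]
side [ 0.52576302 -0.03924271  0.08031473]
1566 0.06617007425100005
fit [ 0.52358467 -0.0327389   0.08407718]
68
[-178.1 -176.  -171.7 -169.4 -168.  -166.8  -74.2]
```

View pics/o1.png

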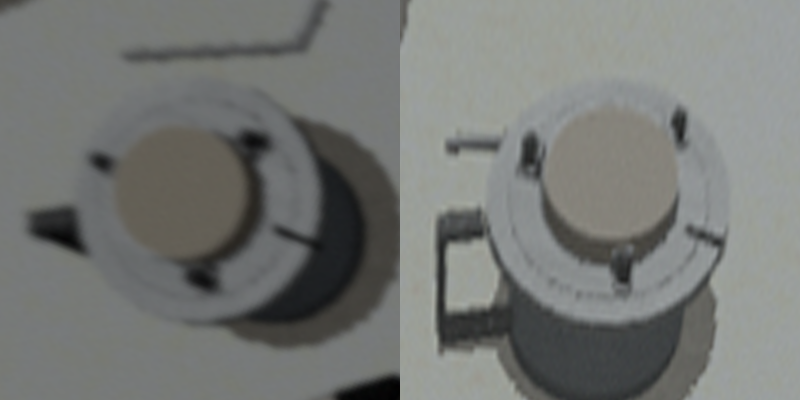

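Emit:
{"op": "apply_moves", "data": {"series": [[[0,0,72,-518,-509,0,1],[0,0,72,-518,-509,0,1],[0,0,72,-518,-509,0,1],[0,0,72,-518,-509,0,1],[0,0,72,-518,-509,0,1],[0,0,72,-518,-509,0,1],[0,0,72,-518,-509,0,1],[0,0,72,-518,-509,0,1],[0,0,72,-518,-509,0,1],[0,0,72,-518,-509,0,1],[0,0,72,-518,-509,0,1],[0,0,72,-518,-509,0,1],[0,0,72,-518,-509,0,1],[0,0,72,-518,-509,0,1],[0,0,72,-518,-509,0,1],[0,0,72,-518,-509,0,1],[0,0,72,-518,-509,0,1],[0,0,72,-518,-509,0,1],[0,0,72,-518,-509,0,1],[0,0,72,-518,-509,0,1]]], "force": 60}}

```text
t: 2.67
position: [0.5217, -0.0989, 0.231]
eef_rot: [-180.0, 0.0, 84.6]
ft_force: [-0.5, -0.0, -0.5]
grip_width: 0.0
```

```bash
python3 - <<'E'
from h import *
o=observe(); print(o['t'],o['position'],o['eef_rot'],o['qpos'].round(1),o['grip_width'],o['ft_force'])
save('wrist1','wrist')
E
```

```text
2.6667 [ 0.52168621 -0.09889465  0.23103425] [-1.79973056e+02  5.44984910e-03  8.46056352e+01] [ -3.3  21.2  16.3 100.4  -6.7  59.4  10. ] 0.00023355709030218206 [-0.47643199 -0.03909998 -0.482895  ]
```

View pics/wrist1.png

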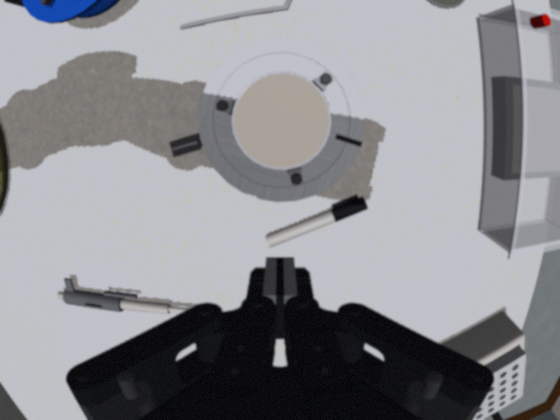

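```bash
cat >> h.py <<'E'
from scipy.spatial.transform import Rotation as Rot
def Tcam(s,o):
    T=np.eye(4); T[:3,:3]=Rot.from_euler('xyz',o['eef_rot'],degrees=True).as_matrix(); T[:3,3]=o['position']
    return T@s['T_tool_cam']
def wp(s,o,P):
    Tc=np.linalg.inv(Tcam(s,o)); P=np.asarray(P,float).reshape(-1,3); c=P@Tc[:3,:3].T+Tc[:3,3]
    th=np.arctan2(np.hypot(c[:,0],c[:,1]),c[:,2]); ph=np.arctan2(c[:,1],c[:,0]); K=s['camera_matrix']
    return np.stack([K[0,2]+K[0,0]*th*np.cos(ph),K[1,2]+K[1,1]*th*np.sin(ph)],-1)
def worth(s,o,c,z,half=.13,n=520):
    g=np.linspace(-half,half,n); X,Y=np.meshgrid(c[0]+g,c[1]-g)
    p=wp(s,o,np.stack([X.ravel(),Y.ravel(),np.full(X.size,z)],-1)).reshape(n,n,2).astype(np.float32)
    return cv2.remap(s['img'],p[...,0],p[...,1],cv2.INTER_CUBIC)
E
python3 - <<'E'
from h import *
o=observe(); s=save('wrist2','wrist')
im=worth(s,o,(.528,-.033),.066); 
for r in (160,63*2):
    cv2.circle(im,(260,260),r,(0,0,255),1)
cv2.imwrite('pics/w2o.png',im)
E
```

```text
(no output)
```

View pics/w2o.png

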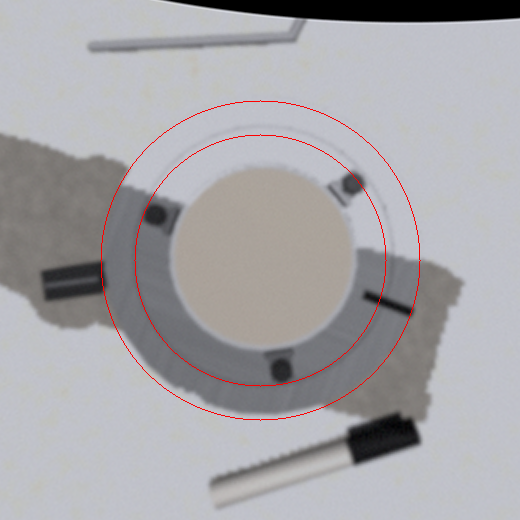

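```bash
python3 - <<'E'
from h import *
from scipy.optimize import minimize
o=observe(); s=save('wrist3','wrist')
g=cv2.GaussianBlur(cv2.cvtColor(s['img'],cv2.COLOR_BGR2GRAY),(0,0),1.0).astype(np.float32)
az=np.radians(np.arange(0,360,1.))
def samp(c,r,z=.066,a=az):
    P=np.stack([c[0]+r*np.cos(a),c[1]+r*np.sin(a),np.full(a.size,z)],-1); p=wp(s,o,P).astype(np.float32)
    return cv2.remap(g,p[None,:,0],p[None,:,1],cv2.INTER_LINEAR)[0]
def sc(c,R=.08): return -np.minimum(np.abs(samp(c,R+.001)-samp(c,R-.001)),12).mean()
best=[]
for R in (.079,.080,.081):
    b=min(((sc((x,y),R),x,y) for x in np.arange(.522,.539,.0005) for y in np.arange(-.04,-.02,.0005))); print(R,b); best.append(b)
c=best[1][1:]
im=worth(s,o,c,.066)
for r in (160,):
    cv2.circle(im,(260,260),r,(0,0,255),1)
cv2.imwrite('pics/w3o.png',im)
# start line azimuth: darkest vs az at r 55..77
a=np.radians(np.arange(0,360,.5)); m=np.mean([samp(c,r,a=a) for r in np.arange(.066,.0775,.001)],0)
d=m-np.roll(cv2.blur(m[None],(41,1))[0],0); k=d.argmin(); print('line az',np.degrees(a[k]),d[k])
m=np.mean([samp(c,r,z=.065,a=a) for r in np.arange(.085,.110,.001)],0)
w=(a>np.radians(160))&(a<np.radians(220)); print(np.stack([np.degrees(a[w]),m[w]],-1)[::2].round(0).tolist())
E
```

```text
0.079 (np.float32(-4.7937174), np.float64(0.5294999999999992), np.float64(-0.031999999999999994))
0.08 (np.float32(-4.6661973), np.float64(0.5299999999999991), np.float64(-0.029999999999999992))
0.081 (np.float32(-4.6721544), np.float64(0.5299999999999991), np.float64(-0.029999999999999992))
line az 338.0 -69.68497
[[160.0, 122.0], [162.0, 123.0], [162.0, 124.0], [164.0, 125.0], [164.0, 124.0], [166.0, 124.0], [166.0, 122.0], [168.0, 121.0], [168.0, 120.0], [170.0, 120.0], [170.0, 120.0], [172.0, 120.0], [172.0, 120.0], [174.0, 121.0], [174.0, 122.0], [176.0, 122.0], [176.0, 122.0], [178.0, 122.0], [178.0, 123.0], [180.0, 122.0], [180.0, 121.0], [182.0, 118.0], [182.0, 108.0], [184.0, 82.0], [184.0, 53.0], [186.0, 42.0], [186.0, 44.0], [188.0, 58.0], [188.0, 69.0], [190.0, 58.0], [190.0, 44.0], [192.0, 44.0], [192.0, 63.0], [194.0, 95.0], [194.0, 116.0], [196.0, 123.0], [197.0, 124.0], [198.0, 124.0], [198.0, 125.0], [200.0, 128.0], [200.0, 135.0], [202.0, 149.0], [202.0, 168.0], [204.0, 180.0], [204.0, 186.0], [206.0, 190.0], [206.0, 192.0], [208.0, 193.0], [208.0, 194.0], [210.0, 194.0], [210.0, 194.0], [212.0, 193.0], [212.0, 193.0], [214.0, 193.0], [215.0, 193.0], [216.0, 193.0], [216.0, 193.0], [218.0, 193.0], [218.0, 193.0], [220.0, 194.0]]
```

View pics/w3o.png

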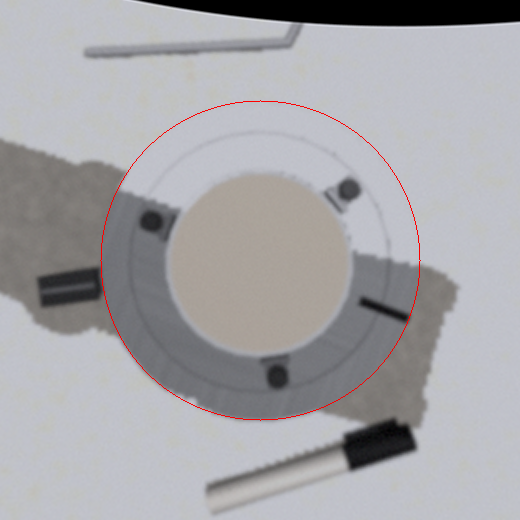

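Emit:
{"op": "apply_moves", "data": {"series": [[[0,0,0,5,30,30,1],[0,0,0,5,57,60,1],[0,0,0,5,57,95,1],[0,0,0,5,57,125,1],[0,0,0,5,57,145,1],[0,0,0,5,57,158,1],[0,0,0,5,57,158,1],[0,0,0,5,57,158,1]]]}}

```text
t: 3.48
position: [0.5787, -0.0967, 0.0732]
eef_rot: [-179.9, -0.0, 84.9]
ft_force: [-0.5, -0.9, -0.0]
grip_width: -0.003
```

```bash
python3 - <<'E'
from h import *
o=observe(); print(o['t'],o['position'],o['eef_rot'],o['grip_width'],o['ft_force'])
s=save('wrist4','wrist'); cv2.imwrite('pics/w4o.png',worth(s,o,(.53,-.03),.066))
s=save('side4','side'); cv2.imwrite('pics/s4.png',cv2.resize(s['img'][140:270,200:360],None,fx=4,fy=4,interpolation=cv2.INTER_CUBIC))
E
```

```text
3.4833 [ 0.57865403 -0.09666196  0.07316381] [-1.79927595e+02 -3.06817539e-02  8.48572658e+01] -0.0026162850513633167 [-0.47467247 -0.89746836 -0.04761538]
```

View pics/wrist4.png

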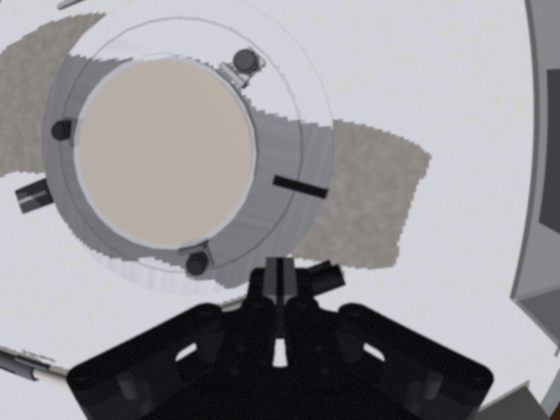

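View pics/s4.png

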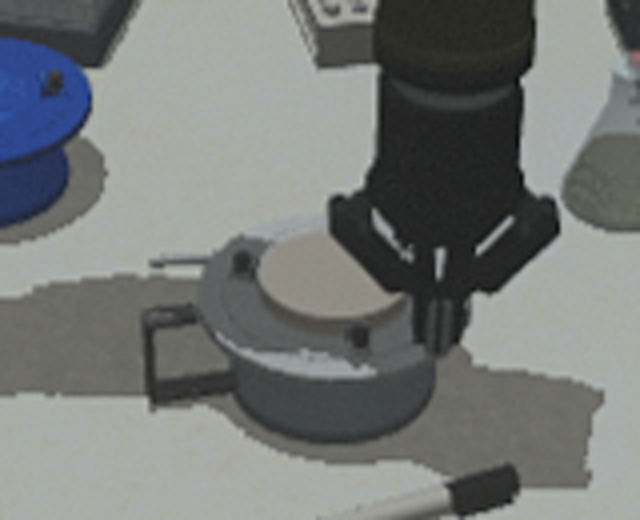

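View pics/w4o.png

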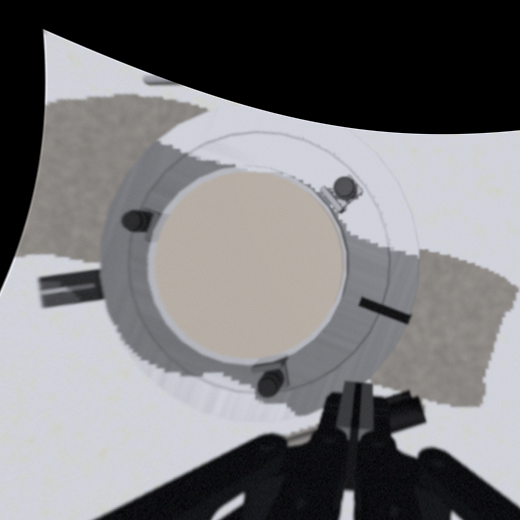

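```bash
python3 - <<'E'
from h import *
o=observe(); s=save('wrist5','wrist'); d=s['range_z']; K=s['camera_matrix']
v,u=np.mgrid[:420,:560]; x=(u-K[0,2])/K[0,0]; y=(v-K[1,2])/K[1,1]; th=np.hypot(x,y); k=np.tan(th)/np.maximum(th,1e-9)
C=np.stack([x*k*d,y*k*d,d],-1); T=s['T_tool_cam']; P=C@T[:3,:3].T+T[:3,3]
print('finger region (tool mm)')
for vv in range(250,300,4): print(vv,[tuple((P[vv,uu]*1000).round(0).astype(int)) for uu in (262,268,275,286,292,300)])
W=P@Rot.from_euler('xyz',o['eef_rot'],degrees=True).as_matrix().T+o['position']
for n,(uu,vv) in dict(nut=(197,262),nutb=(203,247),dish=(170,150),disc=(225,210),disc2=(300,170),disc3=(100,240),dishedge=(180,243)).items(): 
    w=W[vv,uu]; q=w[:2]-[.53,-.03]; print(n,(w*1000).round(1),'r',(np.hypot(*q)*1000).round(1),'az',np.degrees(np.arctan2(q[1],q[0])).round(1))
# disc rim & dish fit
m=(W[...,2]>.077)&(W[...,2]<.084)&(np.hypot(W[...,0]-.53,W[...,1]+.03)<.049)&(d>0); Q=W[m]; (cx,cy),r=cv2.minEnclosingCircle(Q[:,:2].astype(np.float32)); print('dish',cx,cy,r,Q[:,2].mean())
E
```

```text
finger region (tool mm)
250 [(np.int64(9), np.int64(-9), np.int64(8)), (np.int64(9), np.int64(-5), np.int64(7)), (np.int64(9), np.int64(-2), np.int64(7)), (np.int64(9), np.int64(4), np.int64(9)), (np.int64(-22), np.int64(9), np.int64(75)), (np.int64(-21), np.int64(15), np.int64(73))]
254 [(np.int64(6), np.int64(-9), np.int64(9)), (np.int64(7), np.int64(-6), np.int64(7)), (np.int64(7), np.int64(-2), np.int64(8)), (np.int64(-25), np.int64(5), np.int64(75)), (np.int64(-25), np.int64(9), np.int64(74)), (np.int64(-25), np.int64(15), np.int64(73))]
258 [(np.int64(4), np.int64(-9), np.int64(8)), (np.int64(11), np.int64(-5), np.int64(-6)), (np.int64(11), np.int64(-2), np.int64(-5)), (np.int64(11), np.int64(3), np.int64(-6)), (np.int64(11), np.int64(6), np.int64(-6)), (np.int64(-29), np.int64(16), np.int64(75))]
262 [(np.int64(2), np.int64(-9), np.int64(8)), (np.int64(11), np.int64(-5), np.int64(-10)), (np.int64(11), np.int64(-2), np.int64(-10)), (np.int64(11), np.int64(3), np.int64(-10)), (np.int64(11), np.int64(6), np.int64(-10)), (np.int64(-32), np.int64(16), np.int64(74))]
266 [(np.int64(
[... 2094 characters left out ...]
int64(-38)), (np.int64(7), np.int64(9), np.int64(-31))]
298 [(np.int64(14), np.int64(-6), np.int64(-45)), (np.int64(13), np.int64(-4), np.int64(-42)), (np.int64(10), np.int64(-1), np.int64(-38)), (np.int64(10), np.int64(3), np.int64(-38)), (np.int64(13), np.int64(5), np.int64(-42)), (np.int64(14), np.int64(8), np.int64(-44))]
nut [541.4 -85.2  81.1] r 56.4 az -78.4
nutb [542.2 -82.6  69.3] r 54.0 az -76.9
dish [538.1 -30.9  81.2] r 8.1 az -6.1
disc [559.1 -60.4  81.3] r 42.1 az -46.3
disc2 [594.3 -48.5  66. ] r 66.9 az -16.1
disc3 [481.  -75.3  67.7] r 66.8 az -137.2
dishedge [535.  -74.5  81.6] r 44.8 az -83.6
dish 0.530073881149292 -0.0300426185131073 0.0490352064371109 0.08168371939384267
```

Emit:
{"op": "apply_moves", "data": {"series": [[[0,0,0,3,-8,0,1],[0,0,0,3,-28,0,1],[0,0,0,3,-52,0,1],[0,0,0,3,-76,0,1],[0,0,0,0,-92,-15,1],[0,0,0,-5,-95,-45,1],[0,0,0,-5,-90,-60,1],[0,0,-7,0,-70,-60,1],[0,0,-14,0,-40,-60,1],[0,0,-21,5,-15,-60,1],[0,0,-28,7,-3,-60,1],[0,0,-35,7,-3,-45,1],[0,0,-43,7,-3,-25,1],[0,0,-43,7,-3,-12,1]]]}}

```text
t: 4.8
position: [0.5761, -0.0907, 0.085]
eef_rot: [180.0, 0.0, 128.2]
ft_force: [-1.2, 0.6, -0.3]
grip_width: -0.001
```

```bash
cat >> h.py <<'E'
HUB=(.530,-.030); PAZ=188.5
_a=np.radians(np.arange(0,360,.5))
def line(cam='wrist',hub=HUB,name=None):
    """returns t, az of line (deg), contrast"""
    o=observe(); s=snapshot(cam)
    if name: cv2.imwrite(f'pics/{name}.png',s['img'])
    g=cv2.GaussianBlur(cv2.cvtColor(s['img'],cv2.COLOR_BGR2GRAY),(0,0),.8).astype(np.float32)
    f=(lambda P:wp(s,o,P)) if cam=='wrist' else (lambda P:w2p(s,P))
    M=[]
    for r in np.arange(.067,.0775,.001):
        p=f(np.stack([hub[0]+r*np.cos(_a),hub[1]+r*np.sin(_a),np.full(_a.size,.066)],-1)).astype(np.float32)
        M.append(cv2.remap(g,p[None,:,0],p[None,:,1],cv2.INTER_LINEAR)[0])
    m=np.mean(M,0); ext=np.concatenate([m[-30:],m,m[:30]])
    # narrow dark dip: centre 4deg vs flanks
    cen=np.convolve(ext,np.ones(7)/7,'same'); L=np.roll(cen,14); R=np.roll(cen,-14)
    d=(cen-np.minimum(L,R))[30:-30]
    if cam=='wrist':
        tz=np.degrees(np.arctan2(o['position'][1]-hub[1],o['position'][0]-hub[0]))
        off=(np.degrees(_a)-tz+180)%360-180; d[np.abs(off)<22]=0
    k=d.argmin(); w=np.arange(k-6,k+7)%720; ww=np.maximum(-d[w]-0.3*abs(d[k]),0)
    az=(np.degrees(_a[k])+0.5*((np.arange(-6,7)*ww).sum()/ww.sum()))%360
    return o['t'],az,d[k]
E
python3 - <<'E'
from h import *
o=observe(); print(o['t'],o['position'],o['eef_rot'],o['ft_force'])
r=[line('wrist',name=f'sp{i}') for i in range(4)]
for t,a,c in r: print(t,round(a,1),'rel',round((a-PAZ)%360,1),round(float(c),1))
E
```

```text
4.8 [ 0.57612875 -0.09067806  0.08496346] [1.79972554e+02 1.34703463e-02 1.28188091e+02] [-1.20077784  0.62935223 -0.26282884]
4.8 1.3 rel 172.8 -28.7
4.85 347.1 rel 158.6 -35.3
4.9 330.9 rel 142.4 -34.9
4.95 35.5 rel 207.0 -2.2
```

View pics/sp0.png

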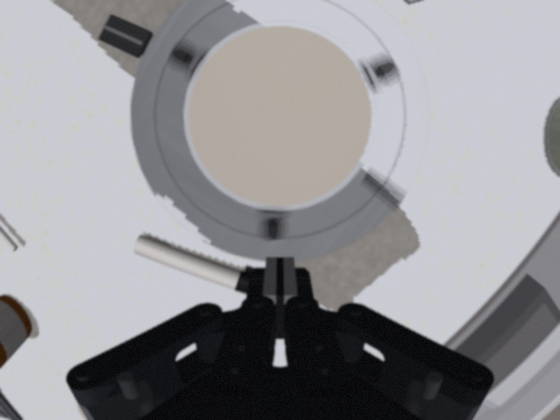

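View pics/sp3.png

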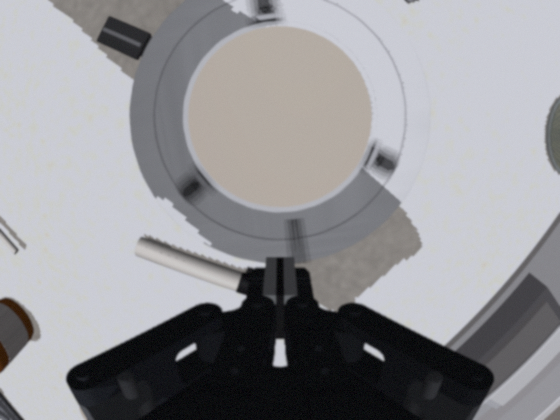

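Emit:
{"op": "apply_moves", "data": {"series": [[[0,0,0,0,0,0,1],[0,0,0,0,0,0,1],[0,0,0,0,0,0,1],[0,0,0,0,0,0,1],[0,0,0,0,0,0,1],[0,0,0,0,0,0,1],[0,0,0,0,0,0,1],[0,0,0,0,0,0,1],[0,0,0,0,0,0,1],[0,0,0,0,0,0,1],[0,0,0,0,0,0,1],[0,0,0,0,0,0,1],[0,0,0,0,0,0,1],[0,0,0,0,0,0,1],[0,0,0,0,0,0,1],[0,0,0,0,0,0,1],[0,0,0,0,0,0,1],[0,0,0,0,0,0,1],[0,0,0,0,0,0,1],[0,0,0,0,0,0,1]]]}}

```text
t: 6.67
position: [0.5766, -0.091, 0.0853]
eef_rot: [-180.0, 0.0, 127.7]
ft_force: [-1.0, 0.2, 0.0]
grip_width: -0.005
```

```bash
python3 - <<'E'
from h import *
r=[line('wrist') for i in range(6)]
for t,a,c in r: print(round(t,3),round(a,1),'rel',round((a-PAZ)%360,1),round(float(c),1))
o=observe(); print(o['t'],o['position'])
E
```

```text
6.667 173.4 rel 344.9 -43.6
6.717 219.0 rel 30.5 -3.0
6.767 227.3 rel 38.8 -2.2
6.817 214.6 rel 26.1 -2.3
6.867 202.1 rel 13.6 -2.3
6.917 284.8 rel 96.3 -2.5
6.9667 [ 0.57659553 -0.09093309  0.08529969]
```

Emit:
{"op": "apply_moves", "data": {"series": [[[0,0,0,0,0,0,1],[0,0,0,0,0,0,1],[0,0,0,0,0,0,1],[0,0,0,0,0,0,1],[0,0,0,0,0,0,1],[0,0,0,0,0,0,1],[0,0,0,0,0,0,1],[0,0,0,0,0,0,1],[0,0,0,0,0,0,1],[0,0,0,0,0,0,1],[0,0,0,0,0,0,1],[0,0,0,0,0,0,1],[0,0,0,0,0,0,1],[0,0,0,0,0,0,1],[0,0,0,0,0,0,1],[0,0,0,0,0,0,1],[0,0,0,0,0,0,1],[0,0,0,0,0,0,1],[0,0,0,0,0,0,1],[0,0,0,0,0,0,1]]]}}

```text
t: 8.63
position: [0.5766, -0.0909, 0.0853]
eef_rot: [-180.0, 0.0, 127.7]
ft_force: [-1.0, 0.7, -0.5]
grip_width: -0.001
```

```bash
python3 - <<'E'
from h import *
r=[line('wrist',name=f'sq{i}') for i in range(6)]
for t,a,c in r: print(round(t,3),round(a,1),'rel',round((a-PAZ)%360,1),round(float(c),1))
o=observe(); print(o['t'],o['position'])
E
```

```text
8.633 76.3 rel 247.8 -92.2
8.683 66.2 rel 237.7 -92.3
8.733 56.2 rel 227.7 -94.4
8.783 46.2 rel 217.7 -99.5
8.833 36.3 rel 207.8 -95.7
8.883 26.6 rel 198.1 -98.2
8.9333 [ 0.57659309 -0.09094641  0.08528131]
```

Emit:
{"op": "apply_moves", "data": {"series": [[[0,0,0,0,0,4,1],[0,0,0,0,0,8,1],[0,0,0,0,0,12,1],[0,0,0,0,0,12,1],[0,0,0,0,0,12,1],[0,0,0,0,0,12,1],[0,0,0,0,0,12,1]]]}}

```text
t: 9.52
position: [0.5767, -0.091, 0.0734]
eef_rot: [180.0, 0.0, 127.7]
ft_force: [0.2, 0.2, -0.2]
grip_width: 0.001
```

```bash
python3 - <<'E'
from h import *
r=[line('wrist',name=f'sr{i}') for i in range(3)]
for t,a,c in r: print(round(t,3),round(a,1),'rel',round((a-PAZ)%360,1),round(float(c),1))
o=observe(); print(o['t'],o['position'])
T=np.array([6.667,8.633,8.683,8.733,8.783,8.833,8.883]+[x[0] for x in r]); A=np.array([173.4,76.3-360,66.2-360,56.2-360,46.2-360,36.3-360,26.6-360]+[x[1]-360-360*(x[1]>100) for x in r])
print(A)
for k in (0,1):
    p=np.polyfit(T[k:]-9.7,A[k:],2); print(p, (np.polyval(p,T[k:]-9.7)-A[k:]).round(1))
    w=-p[1]; a=2*p[0]; now=p[2]
    for m in (188.5-720,188.5-1080):
        rts=np.roots([p[0],p[1],p[2]-m]); print(m,rts+9.7, [np.polyval(np.polyder(p),q) for q in rts if np.isreal(q)])
E
```

```text
9.517 271.5 rel 83.0 -59.7
9.567 262.9 rel 74.4 -68.3
9.617 254.2 rel 65.7 -60.8
9.6667 [ 0.57670761 -0.09095686  0.07345618]
[ 173.4        -283.7        -293.8        -303.8        -313.8
 -323.7        -333.4        -448.45652855 -457.06995375 -465.84625441]
[  16.24996434 -166.01931311 -479.610268  ] [ 0.  -0.3 -0.2 -0.1  0.1  0.2  0.3 -0.2 -0.1  0.2]
-531.5 [19.59384735 10.02274819] [np.float64(155.53002008955755), np.float64(-155.53002008955755)]
-891.5 [15.67293066 13.94366488] [np.float64(28.100507184306622), np.float64(-28.100507184306622)]
[  18.41025627 -163.65141435 -479.31924584] [-0.  -0.  -0.1  0.   0.1  0.1 -0.2 -0.1  0.3]
-531.5 [18.25795107 10.03119267] [np.float64(151.45673042982796), np.float64(-151.45673042982796)]
-891.5 [14.14457187+1.6230925j 14.14457187-1.6230925j] []
```

Emit:
{"op": "apply_moves", "data": {"series": [[[0,0,0,0,0,2,1],[0,0,0,0,0,3,1],[0,0,0,0,0,3,1],[0,0,0,0,0,9,1],[0,0,0,0,0,10,1]]]}}

```text
t: 10.08
position: [0.5786, -0.09, 0.0659]
eef_rot: [179.7, 0.1, 127.8]
ft_force: [-4.2, 4.7, 31.4]
grip_width: 0.002
```

```bash
python3 - <<'E'
from h import *
r=[line('wrist',name=f'st{i}') for i in range(3)]
for t,a,c in r: print(round(t,3),round(a,1),'rel',round((a-PAZ+180)%360-180,1),round(float(c),1))
o=observe(); print(o['t'],o['position'],o['ft_force'])
E
```

```text
10.083 194.2 rel 5.7 -97.8
10.133 194.4 rel 5.9 -98.8
10.183 194.3 rel 5.8 -97.8
10.2333 [ 0.57860851 -0.09003743  0.06596629] [-3.1130448   2.95462511 23.26836357]
```

View pics/st2.png

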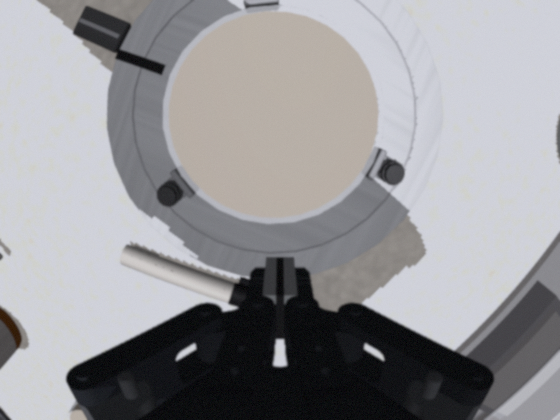

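```bash
cat >> h.py <<'E'
def ptr(s,o,f,hub=HUB):
    g=cv2.cvtColor(s['img'],cv2.COLOR_BGR2GRAY).astype(np.float32); a=np.radians(np.arange(170,210,.25)); M=[]
    for r in np.arange(.086,.108,.001):
        p=f(np.stack([hub[0]+r*np.cos(a),hub[1]+r*np.sin(a),np.full(a.size,.065)],-1)).astype(np.float32); M.append(cv2.remap(g,p[None,:,0],p[None,:,1],cv2.INTER_LINEAR)[0])
    return np.degrees(a),np.mean(M,0)
E
python3 - <<'E'
from h import *
o=observe(); s=snapshot('wrist'); a,m=ptr(s,o,lambda P:wp(s,o,P))
print([(x,int(y)) for x,y in zip(a[::2],m[::2]) if 178<x<200])
im=worth(s,o,(.460,-.04),.066,half=.05); cv2.imwrite('pics/pt.png',im)
for c in('scene','side'): print(c,line(c))
E
```

```text
[(np.float64(178.5), 56), (np.float64(179.0), 65), (np.float64(179.5), 74), (np.float64(180.0), 85), (np.float64(180.5), 96), (np.float64(181.0), 108), (np.float64(181.5), 120), (np.float64(182.0), 133), (np.float64(182.5), 133), (np.float64(183.0), 130), (np.float64(183.5), 113), (np.float64(184.0), 75), (np.float64(184.5), 48), (np.float64(185.0), 44), (np.float64(185.5), 44), (np.float64(186.0), 44), (np.float64(186.5), 44), (np.float64(187.0), 44), (np.float64(187.5), 49), (np.float64(188.0), 78), (np.float64(188.5), 96), (np.float64(189.0), 83), (np.float64(189.5), 53), (np.float64(190.0), 44), (np.float64(190.5), 44), (np.float64(191.0), 42), (np.float64(191.5), 42), (np.float64(192.00000000000003), 42), (np.float64(192.5), 48), (np.float64(193.0), 79), (np.float64(193.5), 120), (np.float64(194.0), 143), (np.float64(194.5), 152), (np.float64(195.0), 163), (np.float64(195.5), 168), (np.float64(196.0), 171), (np.float64(196.50000000000003), 177), (np.float64(197.0), 185), (np.float64(197.5), 193), (np.float64(198.0), 198), (np.float64(198.5), 199), (np.float64(199.0), 203), (np.float64(199.5), 207)]
scene (10.2833, np.float64(140.52404551086337), np.float64(-31.804294041224892))
side (10.3333, np.float64(123.56984319929987), np.float64(-36.67443629673548))
```

View pics/pt.png

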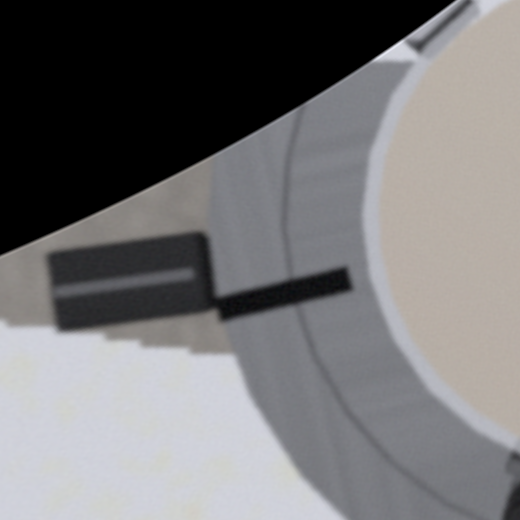

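Emit:
{"op": "apply_moves", "data": {"series": [[[0,0,1,0,-1.3,0,1],[0,0,2,0,-2.6,0,1],[0,0,3,0.1,-3.9,0,1],[0,0,4,0.2,-5.2,0,1],[0,0,5,0.3,-6.5,0,1],[0,0,6,0.4,-7.8,0,1],[0,0,6,0.4,-7.8,0,1],[0,0,6,0.4,-7.8,0,1]]]}}

```text
t: 11.05
position: [0.5723, -0.0948, 0.066]
eef_rot: [179.7, 0.1, 121.8]
ft_force: [-3.4, 3.3, 23.1]
grip_width: 0.002
```

```bash
python3 - <<'E'
from h import *
r=[line('wrist',name=f'su{i}') for i in range(2)]
for t,a,c in r: print(round(t,3),round(a,1),'rel',round((a-PAZ+180)%360-180,1),round(float(c),1))
o=observe(); print(o['t'],o['position'],o['eef_rot'],o['ft_force'])
s=snapshot('wrist'); im=worth(s,o,(.460,-.04),.066,half=.05); cv2.imwrite('pics/pt2.png',im)
E
```

```text
11.05 188.3 rel -0.2 -97.6
11.1 188.3 rel -0.2 -97.9
11.15 [ 0.57233987 -0.09474076  0.065964  ] [1.79726151e+02 1.45677946e-01 1.21788282e+02] [-3.23318849  2.90893395 23.0429143 ]
```

View pics/pt2.png

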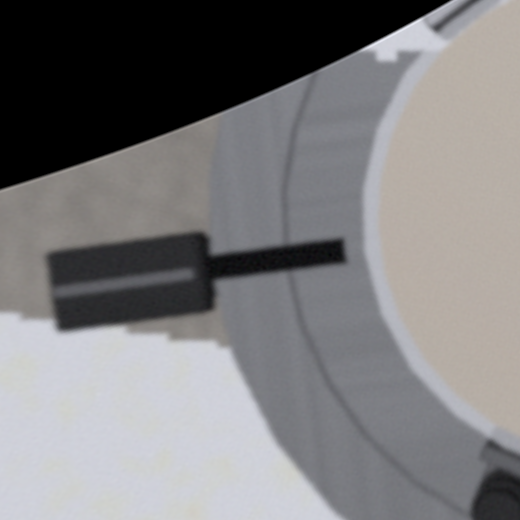

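Emit:
{"op": "apply_moves", "data": {"series": [[[0,0,0,0,0,-5,1],[0,0,0,0,0,-20,1],[0,0,0,0,0,-50,1],[0,0,0,0,0,-85,1],[0,0,0,0,0,-120,1],[0,0,0,0,0,-140,1],[0,0,0,0,0,-140,1],[0,0,0,0,0,-140,1],[0,0,0,0,0,-140,1]]]}}

```text
t: 11.95
position: [0.5696, -0.0953, 0.2023]
eef_rot: [-179.9, -0.1, 121.8]
ft_force: [-0.3, 0.4, -0.1]
grip_width: -0.004
```

```bash
python3 - <<'E'
from h import *
r=[line('wrist',name=f'sv{i}') for i in range(5)]
for t,a,c in r: print(round(t,3),round(a,1),'rel',round((a-PAZ+180)%360-180,1),round(float(c),1))
o=observe(); print(o['t'],o['position'],o['ft_force'])
s=snapshot('wrist'); im=worth(s,o,(.53,-.03),.066); cv2.imwrite('pics/fin.png',im)
save('sidef','side'); 
E
```

```text
11.95 185.6 rel -2.9 -79.3
12.0 185.6 rel -2.9 -79.2
12.05 185.6 rel -2.9 -79.2
12.1 185.6 rel -2.9 -79.3
12.15 185.6 rel -2.9 -78.9
12.2 [ 0.56972241 -0.09529426  0.20216454] [-0.37836568  1.50575336 -0.940466  ]
```

View pics/fin.png

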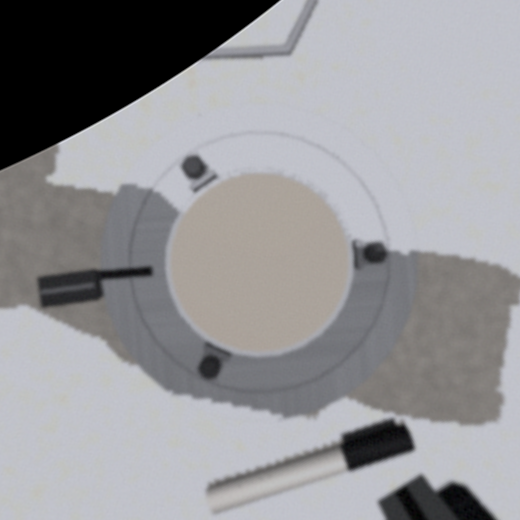

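View pics/sidef.png

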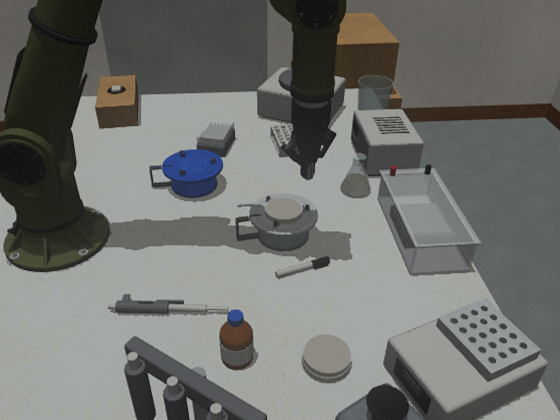

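```bash
python3 - <<'E'
from h import *
o=observe(); s=snapshot('wrist'); a,m=ptr(s,o,lambda P:wp(s,o,P))
print([(float(x),int(y)) for x,y in zip(a[::2],m[::2]) if 180<x<197])
im=worth(s,o,(.455,-.038),.066,half=.04); cv2.imwrite('pics/pt3.png',im)
a=np.arange(178,196,.25)
for z in(.065,.066):
  for r in (.070,.074,.078,.0795):
    P=np.stack([HUB[0]+r*np.cos(np.radians(a)),HUB[1]+r*np.sin(np.radians(a)),np.full(a.size,z)],-1); p=wp(s,o,P).astype(np.float32)
    v=cv2.remap(cv2.cvtColor(s['img'],cv2.COLOR_BGR2GRAY).astype(np.float32),p[None,:,0],p[None,:,1],cv2.INTER_LINEAR)[0]; w=np.maximum(100-v,0); print(z,r,(a*w).sum()/w.sum(), v.min())
E
```

```text
[(180.5, 122), (181.0, 121), (181.5, 120), (182.0, 119), (182.5, 117), (183.0, 112), (183.5, 98), (184.0, 76), (184.5, 55), (185.0, 44), (185.5, 42), (186.0, 41), (186.5, 42), (187.0, 45), (187.5, 56), (188.0, 72), (188.5, 80), (189.0, 72), (189.5, 57), (190.0, 45), (190.5, 41), (191.0, 40), (191.5, 40), (192.00000000000003, 42), (192.5, 53), (193.0, 74), (193.5, 97), (194.0, 112), (194.5, 119), (195.0, 123), (195.5, 124), (196.0, 127), (196.50000000000003, 130)]
0.065 0.07 185.62022378009667 19.288086
0.065 0.074 185.5617684657956 16.628906
0.065 0.078 185.5333787451227 17.519531
0.065 0.0795 185.6073061094989 19.859375
0.066 0.07 185.6023677730879 18.916992
0.066 0.074 185.5493317354176 16.923828
0.066 0.078 185.53614718309782 17.582031
0.066 0.0795 185.67570463362844 19.929688
```

View pics/pt3.png

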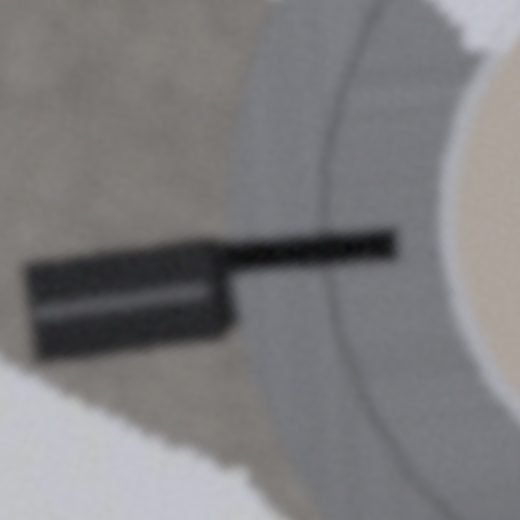

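```bash
python3 - <<'E'
from h import *
print(line('wrist')); o=observe(); print(o['t'],o['qvel'].round(2))
a=cv2.imread('pics/side0.png').astype(int); b=cv2.imread('pics/sidef.png').astype(int)
d=np.abs(a-b).max(2)>50
for n,(x0,y0,x1,y1) in dict(marker=(272,255,335,280),pipette=(105,290,232,320),reagent=(215,308,258,370),plates=(298,330,355,380),rack=(268,120,303,158),flask=(338,150,375,198),spreader=(235,200,262,212)).items(): print(n,int(d[y0:y1,x0:x1].sum()))
print(close_job())
E
```

```text
(12.35, np.float64(185.61543156760476), np.float64(-78.88548823765348))
12.4 [-0.13 -0.28  0.08 -0.15 -0.01  0.13  0.04]
marker 101
pipette 0
reagent 0
plates 0
rack 280
flask 0
spreader 26
the job is handed in; nothing more can be done
None
```

The trial spin is done: the disc stands with its start line within the pointer's width, though off-centre towards one edge. I handed the job in at about 12.4 s of the 64 s allowed.

- **Flick:** I pushed one thumb nut sideways with the shut fingertips, and the disc ran clockwise at about 5.3 rad/s.
- **Free run:** Going by the measured angles, the line passed the pointer three times. The disc slowed at about 0.5 to 0.6 rad/s each second.
- **Brake:** On the next pass, with the disc still turning at about 2.7 rad/s, I pressed the bare outer band. It stopped 5.8° short of the mark, so I eased it under the finger to about -0.2°.
- **Highest force:** The most the wrist sensor showed at the end of any move was about 31 N, just after braking.
- **Final position:** Lifting the finger sprang the disc a further 2.7°, so it rests at -2.9°. That puts the line about 4 mm from the pointer's centre, and its edge about 1.5 mm inside the pointer's edge. I judged this good enough and did not touch it again. The angle held steady over all the readings after the finger lifted, from 11.95 to 12.35 s.
- **Dish and bench:** In the last pictures the dish sits centred between its clips and the finger is clear, about 0.2 m up. Comparing the side view before and after showed no change at the pipette, reagent bottle, plates or flask. There were changes around the marker, tube rack and spreader. The arm now covers part of the rack in that view, and I put the marker and spreader changes down to its shadow. All three look in place by eye. I did not check the tip box separately.

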